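# Dial open the sample lockbox

## Robot

A 6-joint arm with a two-finger parallel gripper is mounted at the origin on the work surface. World frame = base frame: x ahead of the robot, y to its left, z up, the work surface at z = 0. Lengths are in m, angles in rad, forces in N, time in s.
With the tool pointing down it reaches from about 0.25 to 0.775 m from the base axis. Payload 4 kg.
Tool frame: the origin (TCP) lies midway between the tips of the shut fingers; the grasp point (between the pads) lies 19 mm behind it; z points along the fingers, x is the direction in which the jaws open and shut, and the axes are right-handed (so a half turn about z gives the same grasp; the last joint's range is limited). The gripper opens to 85 mm and grips with 20 to 120 N. Pads are 22 mm wide; open, the fingers measure 114 mm over their backs; the gripper's body (76 mm by 85 mm) begins 54 mm behind the grasp point. The pads swing forward as they close: fully open they stand 13 mm farther back than shut.
Start: joints at [1.082, 0.087, 1.371, -0, 1.684, -0.103], TCP at [0.207, 0.51, 0.231] pointing down, gripper open.
Joint ranges: [-3.1, 3.1], [-0.76, 2.03], [0.27, 2.55], [-1.08, 4.22], [0.17, 2.65], [-2.57, 2.57]. Speed limits (rad/s): [2.79, 2.79, 3.14, 3.14, 3.14, 3.14].

## Interface

Orientations are given as a unit quaternion [x, y, z, w].
In Python, from cell import manip gives the robot as it stands. The module is installed in compiled form; this text tells all that it offers.
- The arm moves only by the shell command python3 -m jog 'ROWS'. ROWS is JSON, one flat list of numbers, 5 for each row, row after row: the shift along the tool's x, y, z in m, then the turn about the tool's z in rad, then the opening in per cent of the stroke, from 0 (shut) to 100 (fully open). In form: [tx, ty, tz, turn, jaw, tx, ty, tz, turn, jaw, ...]. A call has 1 to 8 rows; each row is the pose to reach, as a shift and turn from the pose commanded when the call began, along the tool's axes at that moment; what a row does not reach only later rows make up. A row lasts 1/10 s, in which the tool goes at most 50 mm and 8.59 degrees, less where a joint would pass 70% of its speed; a pose out of reach is approached as far as the arm can. A call with a gripper value outside its range is refused whole. The fingers move at their own pace and stop on an object; the grip force is fixed at half the most. Time passes only in rows, so rows that repeat a pose let the fingers close. It gives the time, the measured TCP pose, the force and the opening at its end, in the units of the state.
- manip.get_obs(): the state, without advancing time (a new reading comes with each control period).
- manip.grab_frame(name): name is "side" or "top" or "wrist"; returns the picture (480x640x3 uint8, red, green, blue); there is no depth.
- manip.camera_info(name): a dict with "fx", "fy", "cx", "cy" (pixels), "R" (3x3) and "t" (3): a world point X has camera coordinates R X + t; the wrist camera has in their place "tool_from_camera" (4x4, takes a point from camera to tool coordinates, whose origin is the TCP and whose axes are the tool frame's). Camera axes: x right, y down, z forward; pixel columns grow to the right and rows downward; lengths in m; the calibration is good to about 2 mm. A picture is of the moment at which its call begins: read the wrist's pose just before it. camera_info takes no time and is no camera call.
- manip.hand_in(): hands the job in, once; it reports no verdict.
Trained networks look in the newest picture that a camera, given by its name, has taken for a name from the list of things; names that differ only in an ending like _2 or _b are one class to them, and where a whole thing is asked for, a point or a joint stands for the part that bears it (a point fixed in the world has none). Each returns a list of dicts, best first, with "confidence" (0 to 1); they miss things now and then, are a little off and sometimes report something else, mostly with a low value. They report only what shows in the picture. A call takes as long as a camera call.
- manip.find_in(camera, label): "pixel" ([row, column] in pixels, amid what is visible of it).
- manip.outline_of(camera, label): "pixels" (480x640 bool, what is visible of it) and "pixel" ([row, column] in pixels, amid what is visible of it).
- manip.tip_of(camera, label): "pixel" ([row, column] in pixels: a listed point, or the origin of a listed thing).
The state is a dict: "clock": time; "joint_pos": joint angles; "qvel": joint speeds; "effort": joint torques, N m; "position": TCP position; "orientation": TCP orientation; "wrist_force": force on the tool from outside, world axes, zero at the start; "wrist_torque": the same for the moment, N m; "finger_gap": opening from 0.0 (shut) to 1.0 (fully open).
Only numpy, scipy, OpenCV 4.12 (cv2) and the standard library are available. Lean on these libraries where they do the work, as an engineer would, in place of code of your own. Each camera call takes 0.05 s, during which the arm holds its last target. There are 200 camera calls.

## Task

Unlock the steel sample box by its crank dial, whose marks read like a clock face with twelve at the one long mark: turn it clockwise through at least one full turn and on to eight o'clock; then anticlockwise, going past eight once, to three o'clock (the second time you reach it); then slowly clockwise again until you feel the catch drop and the dial comes up solid, without forcing it. Stop on each number without overshooting. Then slide the hatch fully open without forcing it, let go, and leave the cup and the tube rack where they are.

Things in the scene. Friction and masses are not known exactly. Their poses are not given: they have to be found in the camera images.
- lockbox: Fixed grey steel box, 400 long (its y) x 180 deep (its x) x 110 high; origin at the centre of its underside, z up. The dial stands on its top near the +y end; axis at (0, +125) mm. The hatch lies on the middle of the top (y -83 to +33 mm when shut), between two rails at x = +-70 mm, 8 wide and 11 high.
- twelve_mark (a point): Middle of the long, broad black mark for twelve o'clock, on the flat 2 mm ring round the dial, 66 mm from the dial's axis on the box's +x side. Eleven short marks complete the clock face; the hours run clockwise seen from above, so three is on the box's -y side of the dial, six on its -x side.
- dial: Steel dial disc, 112 diameter, 12 thick, turns endlessly either way about the upright axis through its origin (on the underside, 112 mm above the table). Its x axis points from the axis to the crank knob; the knob is the pointer that is set to an hour. z up; hub at its centre 18 high above the underside. Turning it takes about 2 to 6 N at the knob.
- dial_axis (a point): Centre of the dial's upper face (124 mm up). Hidden below are two loose wheels and a spring catch. One full clockwise turn takes up both wheels; after a reversal each wheel is taken up 0.87 turn after the one before. Eight and three must each be met within 7 degrees (5 mm at the knob), coming from the stated direction.
- dial_knob (a point): Centre of the top face of the black crank knob: upright cylinder, 18 diameter, 34 tall, 40 mm from the dial's axis, top 158.5 mm above the table. It spins freely on its pin, so a gripper can lead it round without turning. On the last turn the catch drops somewhere from six to ten o'clock (hidden, varies): resistance then jumps to a dead stop. Over 32 N there damages the lock; 10 to 15 N is enough.
- hatch: Aluminium plate 128 (x) x 115 (y) x 6; origin at the centre of its underside, axes as the box's. Shut, it is at (0, -25) mm in the box's frame, 111 mm above the table. Unlocked it slides 90 mm towards the box's -y to its end stop (y = -115 mm) with 3 N of friction. Locked, it stops dead after 4 mm; over 35 N against the lock damages it.
- hatch_knob (a point): Centre of the top face of the hatch's black knob: a fixed upright cylinder, 20 diameter, 32 tall above the plate, at the plate's centre; its top is 149 mm above the table.
- cup: Bystander: loose white paper cup, 64 wide at the rim, 75 high; origin at the centre of its underside.
- tube_rack: Bystander: loose white rack with capped sample tubes, 70 (x) x 160 (y), 88 high; origin at the centre of its underside.

How it is judged:
By the outcome, as a careful person would: the job done as asked, in the order asked, and still so for the second after the job is handed in, with the robot touching nothing.
It also fails if it takes over 72 s, if anything falls off the work surface, if the arm or the gripper's body presses on something with over 40 N, if the wrist force passes 120 N, or if a joint passes its speed limit or range.

## Working session

There is one attempt and no reset: what is moved stays moved. The work goes in short steps, Python scripts to look and compute and a shell command to move; the robot and the scene stay as the last step left them, time stands still between calls to the robot, and variables do not carry over. Pictures are saved under pics/ and viewed, about 8 in all and at most 12, crops included, and the job is handed in when it is done.

```bash
mkdir -p pics
cat > h.py <<'E'
import numpy as np, cv2
from cell import manip
from scipy.spatial.transform import Rotation as R
def ray(cam,px,obs=None):
    c=manip.camera_info(cam); r,cc=px
    d=np.array([(cc-c['cx'])/c['fx'],(r-c['cy'])/c['fy'],1.])
    if 'R' in c:
        Rm=np.array(c['R']);t=np.array(c['t']); return -Rm.T@t, Rm.T@d
    T=np.array(c['tool_from_camera']); Q=R.from_quat(obs['orientation']).as_matrix()
    return np.array(obs['position'])+Q@T[:3,3], Q@T[:3,:3]@d
def atz(cam,px,z,obs=None):
    o,d=ray(cam,px,obs); return o+d*(z-o[2])/d[2]
def save(img,n): cv2.imwrite('pics/'+n,img[:,:,::-1])
E
python3 - <<'E'
from h import *
o=manip.get_obs(); print({k:np.round(v,3).tolist() for k,v in o.items()})
Z=dict(twelve_mark=.112,dial_axis=.124,dial_knob=.1585,hatch_knob=.149,lockbox=0,cup=0,tube_rack=0)
ims=[]
for c in ['top','side']:
    im=manip.grab_frame(c); ims.append(im.copy())
    for l,z in Z.items():
        for q in manip.tip_of(c,l)[:2]: print(c,l,round(q['confidence'],2),np.round(q['pixel'],1),np.round(atz(c,q['pixel'],z),4))
save(ims[0],'top.png');save(ims[1],'side.png')
E
```

```text
{'clock': 0.0, 'joint_pos': [1.082, 0.088, 1.372, 0.0, 1.684, -0.103], 'qvel': [0.002, -0.0, -0.002, 0.001, 0.0, -0.001], 'effort': [0.002, -35.186, -31.328, 0.0, 0.01, -0.0], 'position': [0.207, 0.509, 0.23], 'orientation': [0.83, 0.558, -0.001, 0.001], 'wrist_force': [0.775, -0.902, 0.528], 'wrist_torque': [-0.017, -0.058, -0.015], 'finger_gap': 1.005}
top twelve_mark 0.56 [211. 269.] [0.5941 0.0991 0.112 ]
top dial_axis 0.91 [239.2 273.7] [0.5297 0.0883 0.124 ]
top dial_knob 0.61 [225.3 259. ] [0.555  0.1164 0.1585]
top hatch_knob 0.64 [229.8 339.8] [ 0.5438 -0.0538  0.149 ]
top lockbox 0.71 [237.8 323.8] [ 0.5478 -0.0224  0.    ]
top cup 0.87 [270.7 156.6] [0.4759 0.3771 0.    ]
top tube_rack 0.61 [236.2 484.1] [ 0.5447 -0.4074  0.    ]
top tube_rack 0.44 [209.8 268.3] [0.6185 0.1104 0.    ]
side twelve_mark 0.7 [206.5 306.1] [0.5814 0.1014 0.112 ]
side dial_axis 0.71 [211.4 289.2] [0.5247 0.0921 0.124 ]
side dial_knob 0.71 [188.4 290.2] [0.5544 0.1377 0.1585]
side hatch_knob 0.75 [232.3 327.8] [ 0.5479 -0.0551  0.149 ]
side cup 0.78 [198.6 227.9] [0.4701 0.3894 0.    ]
side tube_rack 0.77 [374.9 416.5] [ 0.5531 -0.402   0.    ]
side tube_rack 0.28 [247.  329.9] [0.6186 0.0356 0.    ]
```

View pics/top.png

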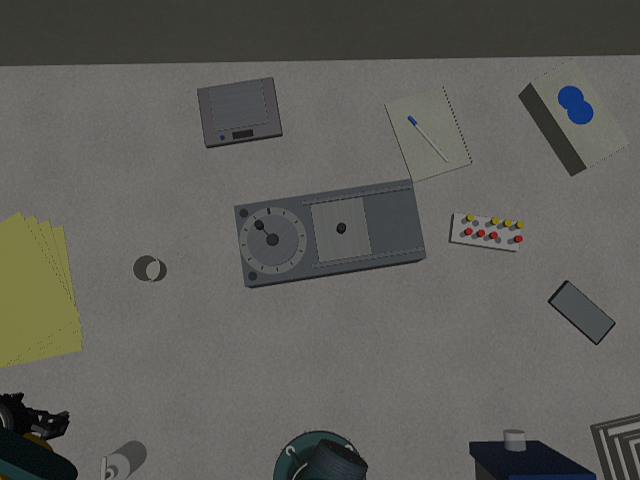

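View pics/side.png

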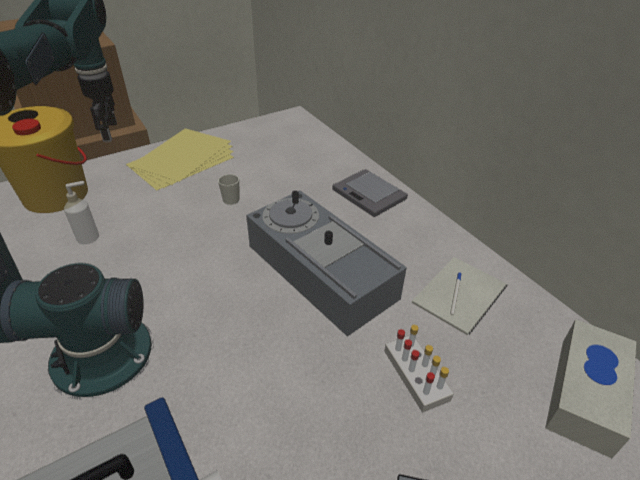

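The pictures agree with the networks: dial hub at about (240,272) in the top view, crank knob (225,259) at about 11 o'clock, hatch knob (228,341). The box is yawed about +8°, with the cup and rack clear of it. Next I raise the tool, align it with the box and look from the wrist.

```bash
python3 -m jog '[-0.333,0.452,-0.15,1.04,100,-0.333,0.452,-0.15,1.04,100,-0.333,0.452,-0.15,1.04,100,-0.333,0.452,-0.15,1.04,100,-0.333,0.452,-0.15,1.04,100,-0.333,0.452,-0.15,1.04,100,-0.333,0.452,-0.15,1.04,100,-0.333,0.452,-0.15,1.04,100]'
python3 - <<'E'
from h import *
print(np.round(manip.camera_info('wrist')['tool_from_camera'],3))
o=manip.get_obs();print(o['position'],R.from_quat(o['orientation']).as_matrix().round(3).tolist())
p=np.array([.5,.03,.38]);Q=R.from_quat(o['orientation']).as_matrix();print((Q.T@(p-o['position'])).round(3))
E
```

```text
clock: 1.6
position: [0.4095, 0.1783, 0.3354]
orientation: [0.997, 0.071, 0.001, -0.0]
wrist_force: [1.4, 0.1, 0.5]
finger_gap: 1.0
[[ 1.    -0.    -0.     0.001]
 [ 0.001  0.966  0.259 -0.065]
 [ 0.    -0.259  0.966 -0.142]
 [ 0.     0.     0.     1.   ]]
[0.40953291 0.17834471 0.33544936] [[0.99, 0.142, 0.001], [0.142, -0.99, 0.001], [0.001, -0.0, -1.0]]
[ 0.068  0.16  -0.045]
```

```bash
python3 -m jog '[0.1,0.134,-0.04,0,100,0.1,0.134,-0.04,0,100,0.1,0.134,-0.04,0,100,0.1,0.134,-0.04,0,100,0.1,0.134,-0.04,0,100,0.1,0.134,-0.04,0,100]'
python3 - <<'E'
from h import *
Z=dict(twelve_mark=.112,dial_axis=.124,dial_knob=.1585,hatch_knob=.149)
o=manip.get_obs();im=manip.grab_frame('wrist').copy();P={}
for l,z in Z.items():
    for q in manip.tip_of('wrist',l)[:1]:
        P[l]=atz('wrist',q['pixel'],z,o);print(l,round(q['confidence'],2),np.round(q['pixel'],1),P[l].round(4))
        r,c=map(int,q['pixel']);cv2.drawMarker(im,(c,r),(255,0,0),1,10)
save(im,'w1.png');print(o['position'],o['orientation'],o['qvel'])
for a,b in [('dial_axis','twelve_mark'),('dial_axis','dial_knob'),('hatch_knob','dial_axis')]:
    if a in P and b in P:
        d=P[b]-P[a];print(a,b,np.hypot(*d[:2]).round(4),np.degrees(np.arctan2(d[1],d[0])).round(1))
E
```

```text
clock: 2.2
position: [0.5272, 0.0619, 0.3742]
orientation: [0.997, 0.072, -0.0, -0.0]
wrist_force: [0.7, 0.7, 0.1]
finger_gap: 1.0
twelve_mark 0.92 [165.4 399.8] [0.5957 0.1039 0.112 ]
dial_axis 0.89 [171.7 330.3] [0.5313 0.0898 0.124 ]
dial_knob 0.72 [145.8 366.6] [0.5567 0.1183 0.1585]
hatch_knob 0.73 [328.9 322.9] [ 0.5455 -0.0555  0.149 ]
[0.52723289 0.06190847 0.37424474] [ 9.97396434e-01  7.21111643e-02 -4.76263977e-04 -3.26430106e-04] [ 0.02791179 -0.02405513  0.01728587 -0.00101869  0.00039051 -0.00118821]
dial_axis twelve_mark 0.066 12.4
dial_axis dial_knob 0.0382 48.2
hatch_knob dial_axis 0.146 95.6
```

View pics/w1.png

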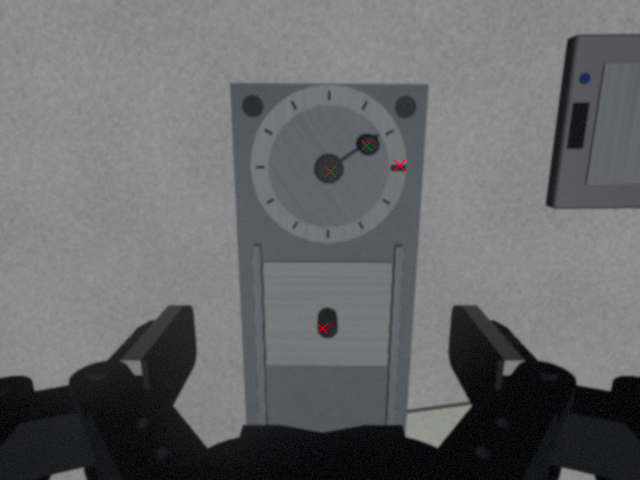

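The wrist view shows the box nearly aligned with the image: 12 mark at (row 167, col 398), 3 at (233,328), 6 at (167,260), 9 at (95,329), knob top about (144,367) near 11 o'clock. The network points are a few pixels off, so I fit the box pose to these landmarks.

```bash
cat > fit.py <<'E'
from h import *
from scipy.optimize import least_squares
o=dict(position=[0.52723,0.06191,0.37424],orientation=[0.997396,0.0721112,-0.000476,-0.000326])
g=cv2.imread('pics/w1.png',0)
# refine dark marks by weighted centroid in local window
def cen(r,c,h=9):
    w=255-cv2.imread('pics/w1.png')[r-h:r+h+1,c-h:c+h+1].min(2).astype(float) if 0 else None
    p=cv2.imread('pics/w1.png')[r-h:r+h+1,c-h:c+h+1,1].astype(float); w=np.clip(np.median(p)-12-p,0,None)
    yy,xx=np.mgrid[-h:h+1,-h:h+1]; return [r+(w*yy).sum()/w.sum(),c+(w*xx).sum()/w.sum()]
marks={1:(202,386),2:(225,361),3:(233,328),4:(225,296),5:(201,270),6:(167,260),7:(132,268),8:(105,294),9:(95,329),10:(105,364),11:(133,389)}
W=[];H=[]
for k,(r,c) in marks.items():
    p=cen(r,c,7); W.append(atz('wrist',p,.112,o)[:2]); H.append(-np.radians(30*k))
W=np.array(W);H=np.array(H)
f=lambda v:(np.c_[v[0]+v[3]*np.cos(v[2]+H),v[1]+v[3]*np.sin(v[2]+H)]-W).ravel()
s=least_squares(f,[.53,.09,.14,.066],loss='soft_l1',f_scale=.001);print('axis',s.x[:2].round(4),'yaw',np.degrees(s.x[2]).round(2),'r',s.x[3].round(4));print((f(s.x)*1e3).round(1))
x,y,yw=s.x[:3]
hk=np.array([x,y])+150*1e-3*np.array([np.sin(yw),-np.cos(yw)]);print('hatch knob',hk)
for n,p in dict(c1=(83,231),c2=(83,428)).items():print(n,atz('wrist',p,.11,o).round(4))
bx=np.array([[np.cos(yw),-np.sin(yw)],[np.sin(yw),np.cos(yw)]])
for u in (-90,90):print('exp corner',np.array([x,y])+bx@np.array([u,75])*1e-3)
for p in [(144,367),(145,367.5)]:
    k=atz('wrist',p,.1585,o);d=k[:2]-[x,y];print('knob',k.round(4),np.hypot(*d).round(4),'cw deg',np.degrees(yw-np.arctan2(d[1],d[0])).round(1))
E
python3 fit.py
```

```text
axis [0.5291 0.0927] yaw 7.94 r 0.0645
[-0.2  0.3  0.   0.   0.1 -0.  -0.3 -0.5  0.1  0.1  0.  -0.   0.1  0.
  0.   0.   0.2 -0.  -0.  -0.   0.   0.1]
hatch knob [ 0.54976355 -0.05587573]
c1 [0.4311 0.1542 0.11  ]
c2 [0.6073 0.1797 0.11  ]
exp corner [0.42956276 0.15454473]
exp corner [0.60783915 0.1793948 ]
knob [0.5568 0.1198 0.1585] 0.0387 cw deg -36.4
knob [0.5573 0.119  0.1585] 0.0386 cw deg -35.0
```

```bash
cat >> h.py <<'E'
AX=np.array([.5291,.0927]);YW=np.radians(7.94);RK=.040
def rel(o=None):
    "TCP in dial frame (x toward 12, y toward 3), z; hour angle; radius"
    o=o or manip.get_obs();d=np.array(o['position'][:2])-AX
    x=d@[np.cos(YW),np.sin(YW)];y=d@[np.sin(YW),-np.cos(YW)]
    return x,y,o['position'][2],np.degrees(np.arctan2(y,x)),np.hypot(x,y)
def toshift(th,z,r=RK):
    o=manip.get_obs();Q=R.from_quat(o['orientation']).as_matrix();a=YW-np.radians(th)
    return Q.T@(np.r_[AX+r*np.array([np.cos(a),np.sin(a)]),z]-o['position'])
E
python3 -c "
from h import *
print(rel(),toshift(-35.7,.185).round(4),R.from_quat(manip.get_obs()['orientation']).as_matrix().round(4))"
```

```text
(np.float64(-0.006678471482450873), np.float64(0.029048590102789706), np.float64(0.3748508597134423), np.float64(102.94769851900745), np.float64(0.029806418240067047)) [ 0.0395 -0.052   0.1899] [[ 9.892e-01  1.462e-01  4.000e-04]
 [ 1.462e-01 -9.892e-01  2.000e-04]
 [ 4.000e-04 -1.000e-04 -1.000e+00]]
```

```bash
python3 -m jog '[0.039,-0.052,0.05,0,50,0.039,-0.052,0.1,0,50,0.039,-0.052,0.15,0,50,0.039,-0.052,0.17,0,50,0.039,-0.052,0.17,0,50,0.039,-0.052,0.17,0,50]'
python3 - <<'E'
from h import *
o=manip.get_obs();im=manip.grab_frame('wrist').copy()
print(rel(o),toshift(-35.7,.134).round(4))
for l in ['dial_knob','dial_axis']:
    for q in manip.tip_of('wrist',l)[:1]:print(l,q['confidence'],np.round(q['pixel'],1),atz('wrist',q['pixel'],.1585 if l=='dial_knob' else .124,o))
c=manip.camera_info('wrist');T=np.linalg.inv(np.array(c['tool_from_camera']))
p=T@[0,0,o['position'][2]-.1585,1]
u=int(c['cx']+c['fx']*p[0]/p[2]),int(c['cy']+c['fy']*p[1]/p[2]);print(u);cv2.drawMarker(im,u,(255,0,0),0,12)
save(im,'w2.png')
E
```

```text
clock: 3.05
position: [0.5579, 0.1196, 0.205]
orientation: [0.997, 0.073, -0.0, 0.0]
wrist_force: [0.6, -0.1, 0.9]
finger_gap: 0.5
(np.float64(0.032215645447203074), np.float64(-0.022622970190704597), np.float64(0.20497051325789406), np.float64(-35.07789320382057), np.float64(0.03936555082593669)) [-0.0016 -0.001   0.0737]
dial_knob 0.9 [273.  319.8] [0.55754541 0.11893017 0.1585    ]
dial_axis 0.65 [294.3 268.9] [0.53242659 0.09025808 0.124     ]
(320, 271)
```

View pics/w2.png

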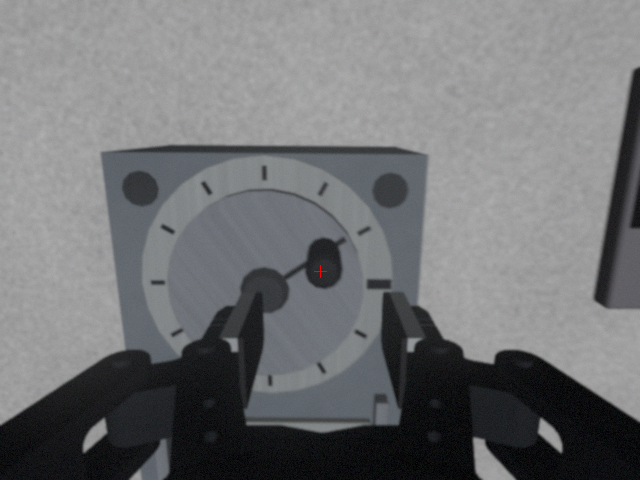

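The knob's top sits at about (270,323), within 1–2 mm of the predicted tool axis (271,320). I descend and grip.

```bash
python3 -m jog '[0.001,0,0.035,0,50,0.001,0,0.06,0,50,0.001,0,0.071,0,50,0.001,0,0.071,0,50,0.001,0,0.071,0,0,0.001,0,0.071,0,0,0.001,0,0.071,0,0,0.001,0,0.071,0,0]'
python3 -m jog '[0,0,0,0,0,0,0,0,0,0,0,0,0,0,0]'
python3 -c "
from h import *
o=manip.get_obs();print(rel(o),o['wrist_force'],o['finger_gap'],toshift(-35.7,.134).round(4))"
```

```text
clock: 4.0
position: [0.5601, 0.1189, 0.1365]
orientation: [0.997, 0.072, 0.002, 0.0]
wrist_force: [-3.4, -2.2, 5.8]
finger_gap: 0.186
clock: 4.3
position: [0.56, 0.1189, 0.1365]
orientation: [0.997, 0.072, 0.002, 0.0]
wrist_force: [-3.6, -2.1, 6.5]
finger_gap: 0.186
(np.float64(0.03425892534992247), np.float64(-0.021629563306669562), np.float64(0.1364727513274228), np.float64(-32.266494265507646), np.float64(0.04051557694231672)) [-3.6032577  -2.09812764  6.54550589] 0.1856301728111544 [-0.0018 -0.0017  0.0025]
```

```bash
python3 -m jog '[0,0,0,0,40,0,0,0,0,40,0.001,0,-0.005,0,40,0.001,0,-0.005,0,40,0.001,0,-0.005,0,0,0.001,0,-0.005,0,0,0.001,0,-0.005,0,0,0.001,0,-0.005,0,0]'
python3 -c "
from h import *
o=manip.get_obs();print(rel(o),o['wrist_force'],o['finger_gap'],toshift(-35.7,.134).round(4))"
python3 -m jog '[0,0,0,0,0,0,0,0,0,0]'
```

```text
clock: 5.1
position: [0.5602, 0.1192, 0.139]
orientation: [0.997, 0.072, -0.0, 0.0]
wrist_force: [-2.5, -1.3, 4.4]
finger_gap: 0.185
(np.float64(0.03446700719287136), np.float64(-0.021983462925126165), np.float64(0.13903367422859034), np.float64(-32.53021013336276), np.float64(0.040880890731659)) [-2.46923103 -1.30425274  4.37327733] 0.18531665329757502 [-0.002  -0.0014  0.005 ]
clock: 5.3
position: [0.5602, 0.1192, 0.139]
orientation: [0.997, 0.072, -0.0, 0.0]
wrist_force: [-3.0, -1.5, 5.2]
finger_gap: 0.182
```

```bash
python3 -m jog '[0.0041,0.0116,0,0,0,0.0055,0.022,0,0,0,0.0041,0.0324,0,0,0,0.0001,0.042,0,0,0,-0.0062,0.0503,0,0,0,-0.0145,0.0566,0,0,0,-0.0241,0.0606,0,0,0,-0.0345,0.062,0,0,0]'
python3 -c "
from h import *
o=manip.get_obs();print(np.round(rel(o),4),o['wrist_force'],o['finger_gap'])"
python3 -m jog '[0,0,0,0,0]'
python3 -c "
from h import *
o=manip.get_obs();print(np.round(rel(o),4),o['wrist_force'],o['finger_gap'])"
```

```text
clock: 6.1
position: [0.5358, 0.0558, 0.139]
orientation: [0.997, 0.073, 0.002, -0.003]
wrist_force: [0.6, 7.9, 3.2]
finger_gap: 0.183
[1.60000e-03 3.74000e-02 1.39000e-01 8.75936e+01 3.75000e-02] [0.57565769 7.90359994 3.24012642] 0.182894517602447
clock: 6.2
position: [0.5345, 0.0557, 0.139]
orientation: [0.997, 0.073, 0.0, -0.003]
wrist_force: [-3.5, 7.0, 5.2]
finger_gap: 0.179
[2.00000e-04 3.74000e-02 1.39000e-01 8.96373e+01 3.74000e-02] [-3.47278188  7.03955108  5.21206378] 0.1790708378734619
```

```bash
cat > s.sh <<'E'
python3 -c "
from h import *
o=manip.get_obs();x,y=rel(o)[:2];x+=.0005;y+=.0026;F=o['wrist_force'];a=np.arctan2(y,x);fx=F[:2]@np.array([np.cos(YW),np.sin(YW)]);fy=F[:2]@np.array([np.sin(YW),-np.cos(YW)])
print('xy',round(x*1e3,1),round(y*1e3,1),'ang',np.degrees(a).round(1)%360,'r',np.hypot(x,y).round(4),'Frad',(fx*np.cos(a)+fy*np.sin(a)).round(1),'Fcw',(-fx*np.sin(a)+fy*np.cos(a)).round(1),o['clock'])"
E
python3 -m jog '[-0.0109,-0.004,0,0,0,-0.0205,-0.008,0,0,0,-0.0288,-0.0143,0,0,0,-0.0351,-0.0226,0,0,0,-0.0391,-0.0322,0,0,0,-0.0405,-0.0426,0,0,0,-0.0391,-0.053,0,0,0,-0.0351,-0.0626,0,0,0]' >/dev/null
bash s.sh; python3 -m jog '[0,0,0,0,0]'; bash s.sh
```

```text
xy -35.0 -20.0 ang 209.8 r 0.0403 Frad -3.0 Fcw -3.8 7.0
clock: 7.1
position: [0.4916, 0.1119, 0.139]
orientation: [0.997, 0.073, 0.0, -0.001]
wrist_force: [0.3, 1.3, 5.8]
finger_gap: 0.185
xy -34.0 -21.6 ang 212.5 r 0.0403 Frad 0.3 Fcw 1.3 7.1
```

```bash
python3 -m jog '[0.0057,-0.0067,0,0,0,0.014,-0.013,0,0,0,0.0236,-0.017,0,0,0,0.034,-0.0184,0,0,0,0.0444,-0.017,0,0,0,0.054,-0.013,0,0,0,0.0623,-0.0067,0,0,0,0.0686,0.0016,0,0,0]' >/dev/null
bash s.sh; python3 -m jog '[0,0,0,0,0]'; bash s.sh
```

```text
xy 33.6 -21.6 ang 327.3 r 0.0399 Frad -1.3 Fcw -5.3 7.9
clock: 8.0
position: [0.5599, 0.1194, 0.139]
orientation: [0.997, 0.073, 0.0, -0.001]
wrist_force: [0.8, 0.2, 6.0]
finger_gap: 0.178
xy 34.7 -19.6 ang 330.6 r 0.0399 Frad 0.8 Fcw 0.4 8.0
```

```bash
python3 -m jog '[0.004,0.0096,0,0,0,0.0054,0.02,0,0,0,0.004,0.0304,0,0,0,0,0.04,0,0,0,-0.0063,0.0483,0,0,0,-0.0146,0.0546,0,0,0,-0.0242,0.0586,0,0,0,-0.0346,0.06,0,0,0]' >/dev/null
bash s.sh
python3 -m jog '[-0.0104,-0.0014,0,0,0,-0.02,-0.0054,0,0,0,-0.0283,-0.0117,0,0,0,-0.0346,-0.02,0,0,0,-0.0386,-0.0296,0,0,0,-0.04,-0.04,0,0,0,-0.0386,-0.0504,0,0,0,-0.0346,-0.06,0,0,0]' >/dev/null
bash s.sh; python3 -m jog '[0,0,0,0,0]'>/dev/null; bash s.sh
```

```text
xy 0.6 40.0 ang 89.1 r 0.04 Frad -6.3 Fcw -4.4 8.8
xy -36.3 -17.6 ang 205.8 r 0.0403 Frad -0.4 Fcw -5.8 9.6
xy -35.3 -19.3 ang 208.7 r 0.0403 Frad 0.1 Fcw 0.2 9.7
```

```bash
python3 -m jog '[0.0047,-0.0064,0,0,0,0.0085,-0.0104,0,0,0,0.0118,-0.0131,0,0,0,0.0137,-0.0143,0,0,0,0.0137,-0.0143,0,0,0,0.0137,-0.0143,0,0,0]' >/dev/null
bash s.sh
python3 -c "
from h import *
save(manip.grab_frame('wrist'),'w3.png')"
```

```text
xy -22.4 -33.4 ang 236.1 r 0.0403 Frad 1.0 Fcw -1.7 10.3
```

View pics/w3.png

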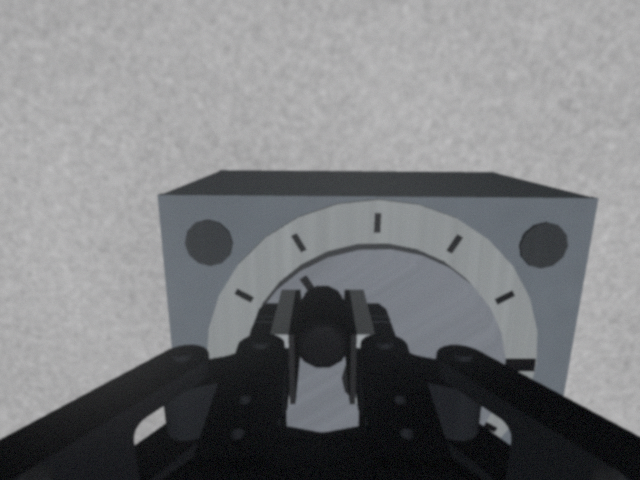

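The wrist view shows the knob gripped (top at ~(340,323)). A pointer stub beyond it at (283,307) points at the eight mark (243,298). I compute its angle against the marks.

```bash
cat > chk.py <<'E'
from h import *
from scipy.optimize import least_squares
def run(M,stub):
    o=manip.get_obs()
    W=np.array([atz('wrist',p,.112,o)[:2] for p in M.values()]);H=-np.radians(30*np.array(list(M)))
    f=lambda v:(np.c_[v[0]+.0645*np.cos(v[2]+H),v[1]+.0645*np.sin(v[2]+H)]-W).ravel()
    s=least_squares(f,[.53,.09,.14]).x;print('axis',s[:2].round(4),np.degrees(s[2]).round(2),'res mm',np.abs(f(s)*1e3).max().round(1))
    d=atz('wrist',stub,.1243,o)[:2]-s[:2];print('stub r',np.hypot(*d).round(4),'cw',np.degrees(s[2]-np.arctan2(d[1],d[0]))%360)
    d=np.array(o['position'][:2])-s[:2];print('TCP r',np.hypot(*d).round(4),'cw',np.degrees(s[2]-np.arctan2(d[1],d[0]))%360)
E
python3 -c "
from chk import *
run({7:(296,243),8:(243,298),9:(223,377),10:(243,455),11:(297,505)},(284,307))"
```

```text
axis [0.5294 0.0924] 8.15 res mm 0.4
stub r 0.051 cw 236.28272194264463
TCP r 0.0431 cw 237.77412945493364
```

```bash
python3 -m jog '[0.0012,-0.0006,0,0,0,0.0022,-0.0012,0,0,0,0.0022,-0.0012,0,0,0,0.0022,-0.0012,0,0,0]' >/dev/null
bash s.sh
```

```text
xy -20.9 -34.4 ang 238.7 r 0.0402 Frad 0.9 Fcw -3.4 10.75
```

```bash
python3 -m jog '[-0.0081,0.0065,0,0,0,-0.0144,0.0148,0,0,0,-0.0184,0.0244,0,0,0,-0.0198,0.0348,0,0,0,-0.0184,0.0452,0,0,0,-0.0144,0.0548,0,0,0,-0.0081,0.0631,0,0,0,0.0002,0.0694,0,0,0]' >/dev/null
bash s.sh
python3 -m jog '[0.0096,0.004,0,0,0,0.02,0.0054,0,0,0,0.0304,0.004,0,0,0,0.04,0,0,0,0,0.0483,-0.0063,0,0,0,0.0546,-0.0146,0,0,0,0.0586,-0.0242,0,0,0,0.06,-0.0346,0,0,0]' >/dev/null
bash s.sh; python3 -m jog '[0,0,0,0,0]' >/dev/null; bash s.sh
```

```text
xy -19.7 34.9 ang 119.4 r 0.04 Frad -1.3 Fcw 2.4 11.55
xy 39.9 0.2 ang 0.3 r 0.0399 Frad -3.7 Fcw 2.3 12.35
xy 39.8 -1.5 ang 357.8 r 0.0398 Frad -2.6 Fcw -1.0 12.45
```

```bash
python3 -m jog '[-0.0014,-0.0092,0,0,0,-0.0054,-0.0188,0,0,0,-0.0117,-0.0271,0,0,0,-0.02,-0.0334,0,0,0,-0.0296,-0.0374,0,0,0,-0.04,-0.0388,0,0,0,-0.0504,-0.0374,0,0,0,-0.06,-0.0334,0,0,0]' >/dev/null
bash s.sh
python3 -m jog '[-0.0083,0.0063,0,0,0,-0.0146,0.0146,0,0,0,-0.0186,0.0242,0,0,0,-0.02,0.0346,0,0,0,-0.0186,0.045,0,0,0,-0.0146,0.0546,0,0,0,-0.0083,0.0629,0,0,0,-0.0041,0.0665,0,0,0]' >/dev/null
bash s.sh; python3 -m jog '[0,0,0,0,0]' >/dev/null; bash s.sh
```

```text
xy -19.3 -35.3 ang 241.4 r 0.0402 Frad 2.5 Fcw 3.6 13.25
xy -23.5 32.5 ang 125.9 r 0.0401 Frad -2.5 Fcw 4.6 14.05
xy -22.7 33.0 ang 124.6 r 0.04 Frad -1.5 Fcw -0.3 14.15
```

```bash
python3 -m jog '[0.0058,0.0033,0,0,0,0.011,0.0053,0,0,0,0.0151,0.0063,0,0,0,0.0185,0.0068,0,0,0,0.0199,0.0069,0,0,0,0.0199,0.0069,0,0,0,0.0199,0.0069,0,0,0]' >/dev/null
bash s.sh
python3 -c "
from h import *
save(manip.grab_frame('wrist'),'w4.png')"
```

```text
xy -3.9 39.7 ang 95.6 r 0.0399 Frad -0.3 Fcw 2.1 14.85
```

View pics/w4.png

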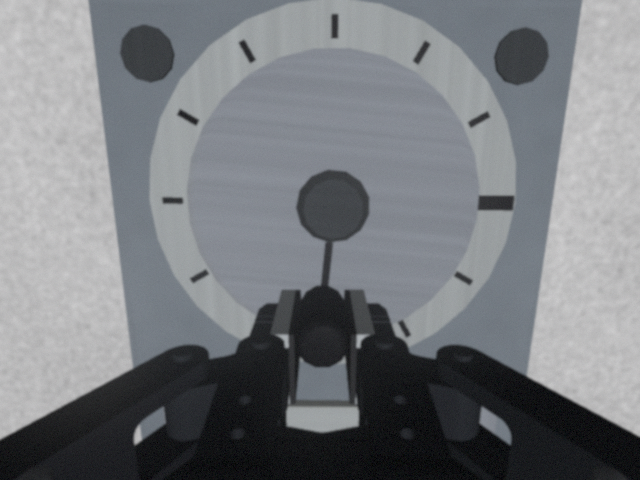

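The view shows the hub at (205,333), the pointer line running down through (283,324.5) into the knob, and 12 at (203,495). So it stands just short of three.

```bash
python3 -c "
from chk import *
M={1:(278,463),12:(203,495),11:(119,479),10:(52,422),9:(26,335),8:(51,247),7:(118,188),6:(201,173),5:(277,200)}
run(M,(283,324.5));run(M,(248,328.7))"
python3 -m jog '[0.0016,0,0,0,0,0.003,0,0,0,0,0.0036,0,0,0,0,0.0036,0,0,0,0]' >/dev/null
bash s.sh
```

```text
axis [0.5295 0.0923] 8.05 res mm 1.0
stub r 0.0305 cw 96.09232986164821
TCP r 0.037 cw 97.47737514232392
axis [0.5295 0.0923] 8.05 res mm 1.0
stub r 0.0161 cw 96.0876193348425
TCP r 0.037 cw 97.47737514232392
xy -0.6 39.9 ang 90.8 r 0.0399 Frad -0.4 Fcw 3.0 15.3
```

```bash
python3 -m jog '[-0.0069,-0.0005,0,0,0,-0.0137,-0.0023,0,0,0,-0.02,-0.0053,0,0,0,-0.0257,-0.0093,0,0,0,-0.0306,-0.0142,0,0,0,-0.0346,-0.0199,0,0,0,-0.0376,-0.0262,0,0,0,-0.0391,-0.0316,0,0,0]' >/dev/null
bash s.sh; python3 -m jog '[0,0,0,0,0]' >/dev/null; bash s.sh
```

```text
xy -39.0 9.8 ang 165.9 r 0.0402 Frad -0.8 Fcw -3.5 16.1
xy -39.3 8.6 ang 167.6 r 0.0402 Frad 0.4 Fcw 0.2 16.2
```

```bash
cat > g.sh <<'E'
l=$(bash s.sh); echo "$l"; python3 -c "import sys;f=float(sys.argv[1].split('Fcw')[1].split()[0]);sys.exit(f<-8)" "$l"
E
python3 -m jog '[-0.0002,-0.0018,0,0,0,-0.0004,-0.0036,0,0,0,-0.0006,-0.0054,0,0,0,-0.0008,-0.0071,0,0,0]' >/dev/null; bash g.sh && 
python3 -m jog '[0.0001,-0.0014,0,0,0,0.0002,-0.0028,0,0,0,0.0002,-0.0042,0,0,0,0.0003,-0.0056,0,0,0,0.0004,-0.007,0,0,0]' >/dev/null && bash g.sh && 
python3 -m jog '[0.0003,-0.0014,0,0,0,0.0006,-0.0028,0,0,0,0.0009,-0.0042,0,0,0,0.0012,-0.0056,0,0,0,0.0016,-0.0068,0,0,0]' >/dev/null && bash g.sh && 
python3 -m jog '[0.0005,-0.0013,0,0,0,0.001,-0.0026,0,0,0,0.0016,-0.0039,0,0,0,0.0021,-0.0052,0,0,0,0.0027,-0.0064,0,0,0]' >/dev/null && bash g.sh
```

```text
xy -40.1 3.1 ang 175.6 r 0.0402 Frad 0.1 Fcw -3.2 16.6
xy -40.0 -3.9 ang 185.6 r 0.0402 Frad 0.2 Fcw -3.7 17.1
xy -38.7 -11.1 ang 196.0 r 0.0402 Frad 0.5 Fcw -2.9 17.6
xy -36.3 -17.4 ang 205.6 r 0.0402 Frad 1.7 Fcw -3.2 18.1
```

```bash
python3 -m jog '[0.0008,-0.0012,0,0,0,0.0015,-0.0023,0,0,0,0.0023,-0.0035,0,0,0,0.003,-0.0047,0,0,0,0.0038,-0.0058,0,0,0]' >/dev/null; bash g.sh && 
python3 -m jog '[0.0009,-0.001,0,0,0,0.0018,-0.002,0,0,0,0.0028,-0.003,0,0,0,0.0038,-0.0041,0,0,0,0.0047,-0.0051,0,0,0]' >/dev/null && bash g.sh && 
python3 -m jog '[0.0011,-0.0008,0,0,0,0.0022,-0.0017,0,0,0,0.0033,-0.0025,0,0,0,0.0044,-0.0034,0,0,0,0.0056,-0.0042,0,0,0]' >/dev/null && bash g.sh && 
python3 -m jog '[0.0012,-0.0006,0,0,0,0.0025,-0.0013,0,0,0,0.0037,-0.0019,0,0,0,0.005,-0.0026,0,0,0,0.0062,-0.0032,0,0,0]' >/dev/null && bash g.sh
```

```text
xy -32.0 -24.3 ang 217.2 r 0.0402 Frad 0.2 Fcw -0.1 18.6
xy -27.8 -29.2 ang 226.4 r 0.0403 Frad 0.8 Fcw -3.8 19.1
xy -26.0 -30.6 ang 229.7 r 0.0402 Frad 2.3 Fcw -16.4 19.6
```

```bash
python3 -m jog '[0,0,0,0,0,0,0,0,0,0]' >/dev/null; bash s.sh
python3 -m jog '[-0.002,0.0015,0,0,0,-0.0044,0.0034,0,0,0,-0.0044,0.0034,0,0,0]' >/dev/null; bash s.sh
```

```text
xy -26.0 -30.7 ang 229.7 r 0.0402 Frad 2.4 Fcw -14.8 19.8
xy -27.4 -29.5 ang 227.1 r 0.0402 Frad 1.5 Fcw -4.2 20.1
```

```bash
python3 -m jog '[0,0,0,0,45,0,0,0,0,45,0,0,0,0,45,0,0,-0.03,0,45,0,0,-0.065,0,45,0,0,-0.065,0,45]'
python3 -m jog '[0.007,0.046,0,0,50,0.014,0.092,0,0,50,0.021,0.138,0,0,50,0.027,0.183,0,0,50,0.027,0.183,0,0,50,0.027,0.183,0,0,50]'
python3 - <<'E'
from h import *
o=manip.get_obs();im=manip.grab_frame('wrist').copy()
for q in manip.tip_of('wrist','hatch_knob')[:1]:
    p=atz('wrist',q['pixel'],.149,o);Q=R.from_quat(o['orientation']).as_matrix();print(q,p,(Q.T@(p-o['position'])).round(4),o['position'])
save(im,'w5.png')
E
```

```text
clock: 20.7
position: [0.5016, 0.1214, 0.2086]
orientation: [0.997, 0.073, 0.004, -0.0]
wrist_force: [0.3, 0.0, 1.0]
finger_gap: 0.45
clock: 21.3
position: [0.5519, -0.0569, 0.2019]
orientation: [0.997, 0.071, -0.001, -0.001]
wrist_force: [-0.8, -0.8, -0.6]
finger_gap: 0.5
{'pixel': [263.3, 316.9], 'confidence': 0.94} [ 0.54966444 -0.05491593  0.149     ] [-0.0018 -0.0021  0.0529] [ 0.55192668 -0.05685438  0.20191645]
```

View pics/w5.png

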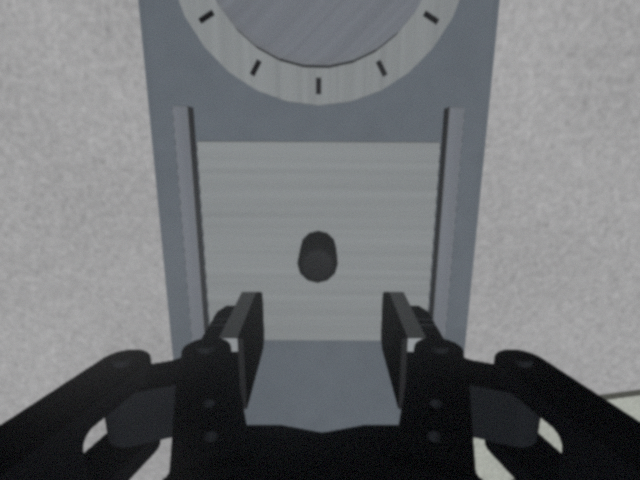

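The hatch knob top is at (264,318), about 2 mm off the tool axis in each direction. I correct that, descend and grip.

```bash
python3 -m jog '[-0.0015,-0.002,0.035,0,50,-0.0015,-0.002,0.06,0,50,-0.0015,-0.002,0.069,0,50,-0.0015,-0.002,0.069,0,50,-0.0015,-0.002,0.069,0,0,-0.0015,-0.002,0.069,0,0,-0.0015,-0.002,0.069,0,0,-0.0015,-0.002,0.069,0,0]'
python3 -m jog '[0,0,0,0,0,0,0,0,0,0]'
python3 -m jog '[0,0.003,0,0,0,0,0.006,0,0,0,0,0.009,0,0,0,0,0.009,0,0,0]'
```

```text
clock: 22.2
position: [0.549, -0.0545, 0.1366]
orientation: [0.997, 0.072, -0.002, -0.0]
wrist_force: [-7.0, 0.9, 5.2]
finger_gap: 0.196
clock: 22.4
position: [0.549, -0.0545, 0.1366]
orientation: [0.997, 0.072, -0.002, -0.0]
wrist_force: [-8.4, 0.7, 4.3]
finger_gap: 0.196
clock: 22.8
position: [0.5502, -0.0634, 0.1366]
orientation: [0.997, 0.072, -0.002, -0.0]
wrist_force: [-7.0, 1.1, 4.9]
finger_gap: 0.197
```

Moving 9 mm took hardly any force, so it is unlocked. I continue, easing out the small side load.

```bash
python3 -m jog '[-0.002,0.006,0,0,0,-0.0022,0.016,0,0,0,-0.0023,0.026,0,0,0,-0.0024,0.036,0,0,0,-0.0025,0.046,0,0,0,-0.0026,0.056,0,0,0,-0.0027,0.064,0,0,0,-0.0027,0.07,0,0,0]'
python3 -m jog '[0,0.003,0,0,0,0,0.006,0,0,0,0,0.009,0,0,0,0,0.009,0,0,0]'; python3 -c "
from h import *;print(rel())"
```

```text
clock: 23.6
position: [0.5601, -0.1345, 0.1366]
orientation: [0.997, 0.072, 0.001, 0.0]
wrist_force: [-2.7, 3.3, 5.5]
finger_gap: 0.203
clock: 24.0
position: [0.5613, -0.1436, 0.1366]
orientation: [0.997, 0.072, 0.001, 0.001]
wrist_force: [-2.4, 2.2, 5.2]
finger_gap: 0.197
(np.float64(-0.000711361877314018), np.float64(0.23853111445717962), np.float64(0.13663708962401563), np.float64(90.17087042307955), np.float64(0.23853217518797043))
```

```bash
python3 -m jog '[0,0.001,0,0,0,0,0.002,0,0,0,0,0.0025,0,0,0,0,0.0025,0,0,0]'; python3 -c "
from h import *;print(rel())"
```

```text
clock: 24.4
position: [0.5613, -0.1437, 0.1366]
orientation: [0.997, 0.073, 0.001, -0.001]
wrist_force: [-3.6, 6.5, 8.0]
finger_gap: 0.197
(np.float64(-0.0007334259804490685), np.float64(0.23858437725157594), np.float64(0.13658841571182878), np.float64(90.1761308991847), np.float64(0.23858550455170385))
```

It is at the end stop: 90.1 mm travelled, and the force now rises with no motion. I relax, release, lift and verify.

```bash
python3 -m jog '[0,-0.002,0,0,0,0,-0.002,0,0,50,0,-0.002,0,0,50,0,-0.002,0,0,50,0,-0.002,-0.03,0,50,0,-0.002,-0.07,0,50,0,-0.002,-0.11,0,50,0,-0.002,-0.15,0,50]' >/dev/null
python3 -m jog '[0,-0.05,-0.05,0,50,0,-0.09,-0.09,0,50,0,-0.09,-0.09,0,50,0,-0.09,-0.09,0,50]'
python3 - <<'E'
from h import *
o=manip.get_obs();im=manip.grab_frame('wrist').copy();save(im,'w6.png')
q=manip.tip_of('wrist','hatch_knob')
if q:
    p=atz('wrist',q[0]['pixel'],.149,o);d=p[:2]-AX;print(q[0],'box y of hatch',125+1e3*(d@[-np.sin(YW),np.cos(YW)]))
manip.grab_frame('top')
for l in('cup','tube_rack'):
    q=manip.tip_of('top',l);print(l,q[0]['pixel'] if q else None)
E
```

```text
clock: 25.6
position: [0.5486, -0.0516, 0.3796]
orientation: [0.997, 0.074, 0.005, 0.001]
wrist_force: [-0.7, 0.0, 0.6]
finger_gap: 0.5
{'pixel': [302.2, 319.0], 'confidence': 0.88} box y of hatch -115.29793135691446
cup [272.0, 153.5]
tube_rack [236.2, 484.4]
```

View pics/w6.png

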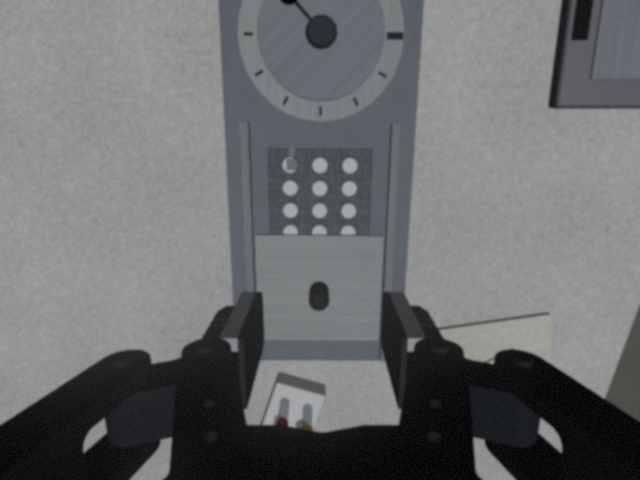

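The hatch is fully open: its knob is at (296,319), which puts the hatch at box y ≈ -115 mm, and the samples are visible. The dial knob is between 7 and 8, and the cup and rack have not moved.

```bash
python3 -c "
from cell import manip;print(manip.hand_in())"
```

```text
the job is handed in; nothing more can be done
None
```

The lockbox is unlocked, the hatch is fully open, and I handed the job in at about 26 s of the 72 s allowed.

- **Dial:** I turned it clockwise more than one full turn (about 630°) and stopped on eight at about 239°. I then turned it anticlockwise past eight once and stopped on three, the second time, at about 91°. Pointer checks in the wrist picture just before each final approach agreed with the force-fitted angle to within 0.5°.
- **Catch:** On the slow clockwise turn the dial came up solid at about 230°, between seven and eight. The highest reading there was 16.4 N, just over the 10–15 N you gave as enough and well under the 32 N limit. The dial eased back about 2.6° when I relaxed the push. I took that as elastic give, and the hatch then slid freely.
- **Hatch:** It moved 90.1 mm to the end stop with about 7 N at the end, and I released it. The last picture puts it at box y ≈ −115 mm.
- **Cup and rack:** The cup reads within 3 pixels of its starting place and the rack within 1, which is within the network's noise. The arm never went near either.
- **First grip:** It pressed lightly on the crank bar (about 6 N upward), so I re-gripped 5 mm higher before turning.

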